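# Slide the rear door of the specimen case away and fetch the slide box

### The job

Slide the dark rear door of the slant-front case fully home behind its white neighbour, right up against its stop, without forcing it and leaving the white door shut. Then take the orange slide box out of the bay this uncovers and set it down, not dropped, flat on the floor of the steel tray, lid up. Leave the other things on the bench and the canister in the bay where they are, and leave the dark door open.

Things in the scene. Friction and masses are not known exactly. Their poses are not given: they have to be found in the camera images.
- case: Cream slant-front case, 364 mm wide (y), fixed; origin on the bench under its middle, x away from the robot, z up. Its top face rises away from the robot at 35 deg from a lower lip at x -90, z 90 mm; below it a well 150 mm up the slope, 340 wide, 74 deep (square to the slope, from the white door's top), parted in 2 bays by a divider at y 0. Rim 12 mm wide, 3 mm above the white door.
- light_bar (a point): Middle of the axis of a light bar, 24 mm thick, 376 mm long along the case's y, fixed above the doors on two 16 mm posts at y +-194 mm. It stands in the way of a gripper coming straight down on the doors or the bay; a tool tilted 35 deg, square to the doors and leaning back to the robot, passes in front of it. Axes as the case.
- bay_floor (a point): Middle of the floor of the right (-y) bay, the one under the dark door; axes as the case (the floor itself slopes up along x at 35 deg). Bay 150 mm up the slope, 167 mm in y. A ledge 16 mm high lies across it 98 to 103 mm up from the lower wall and keeps a lens canister up-slope of it.
- rear_pull (a point): Middle of the mouth of the black sunk pull in the dark blue-grey rear door, level with its top. Axes: x up the slope, y the way it opens, z square out of the door. Pocket 60 (x) x 46 (y) x 14 mm deep. Door 150 (x) x 180 (y) x 6 mm, running 9 mm below the white one: after some 100 mm a finger in the pull meets the white door's edge; push the rest at rear_edge.
- rear_edge (a point): Push place on the trailing (-y) edge of the dark rear door, on its top surface, 38 mm to the -y side of rear_pull; axes as rear_pull. The edge is 6 mm thick and starts close to the case's end wall. The bay's contents stay at least 22 mm below the door's top surface, the bay floor is 65 mm below it.
- front_edge (a point): Point on the -y edge of the white front door, on its top surface, in line with rear_pull; axes as rear_pull. Door 150 (x) x 180 (y) x 6 mm; it starts at its own +y stop, shut over the left bay, and has a small steel bar handle at its other end. To stay shut.
- rear_door (a joint): Slide of the dark door along the case's +y, m: 0 covers the right bay, 0.150 is its hard stop (home; 10 mm of it still shows beside the white door's edge). Starts at 0 to 0.012. About 3 N of drag; stays where it is left.
- front_door (a joint): Slide of the white door along the case's -y, m: 0 is shut over the left bay, at its stop; about 4 N of drag.
- slide_box: Rigid closed box, orange, yellow lid, 88 (x) x 40 (y) x 42 mm (z), 110 to 225 g. Origin: centre of its underside, z to the lid. Starts under the dark door, flat on the bay's sloping floor (x up the slope), low end against the lower wall, lid 23 mm below the dark door's top; once that is home, 40 mm or more are free at either side. Pinch it across its 40 mm width.
- tray_in (a point): Centre of the inner floor of the shallow steel tray, 170 (x) x 130 mm (y) outside, walls 3 mm thick, top 12 mm above the bench, floor 3 mm above it; fixed, left or right of the case. x and y along its sides, z up.
- lens_can: Black and silver lens canister, 29 mm thick, 60 mm long, lying along y in the right bay above the ledge; origin near its middle. Leave alone.
- notebook: Red notebook, 144 x 99 x 19 mm, flat on the bench on the other side of the case from the tray; origin under its middle. Leave alone.
- water: Clear water bottle, 66 mm thick, 200 mm tall, upright on the bench; origin under its middle. Leave alone.
- oil: Small amber bottle, 28 mm thick, 60 mm tall, upright on the bench; origin under its middle. Leave alone.
- stain_jar: Green glass jar, 56 mm thick, 65 mm tall, upright on the bench; origin under its middle. Leave alone.
- dish: Clear petri dish, 92 mm wide, 14 mm tall, flat on the bench; origin under its middle. Leave alone.
Things that resemble listed ones, but are neither listed nor needed, are in the scene too. What is shaped like the part that bears tray_in but turquoise is not meant.

How it is judged (in metres and radians):
On the way, in this order (a step that is already met when the one before it is completed fails the run):
1. the dark door is home behind the white one (within 5 mm of its stop), the white one still shut (value of joint rear_door above 0.145 m and value of joint front_door below 0.01 m), for 0.2 s.
2. the slide box is out of the case (distance between slide_box and case above 0.2 m), for 0.1 s.
At the end, for the whole second after the job is handed in: The dark door stands within 10 mm of its stop behind the white door, the white door within 10 mm of shut; the slide box rests flat on the tray's floor (underside within 4 mm of it, tilt under 0.06 rad, lid up), inside its walls, still and released (value of joint rear_door above 0.14 m and value of joint front_door below 0.01 m and x of slide_box in the frame of tray_in between -0.065 and 0.065 m and y of slide_box in the frame of tray_in between -0.045 and 0.045 m and z of slide_box in the frame of tray_in below 0.004 m and angle between slide_box's own z axis and vertical below 0.06 rad and linear speed of slide_box below 0.02 m/s and contact force between slide_box and the fingers below 0.1 N); the robot touches nothing.
It fails at once if the white door is dragged more than 20 mm open (value of joint front_door above 0.02 m).
It fails at once if a door or the case is forced (more than 70 N) (contact force between the fingers and case above 70 N).
It fails at once if the slide box is dropped (faster than 0.5 m/s out of the fingers) (contact force between slide_box and the fingers below 0.05 N and linear speed of slide_box above 0.5 m/s).
It fails at once if a bystander or the canister in the bay is moved more than 30 mm (distance of any of lens_can, notebook, water, oil, stain_jar, dish from where it was at the start of the episode above 0.03 m).
It also fails if it takes over 69 s, if anything falls off the work surface, if the arm or the gripper's body presses on something with over 40 N, if the wrist force passes 120 N, or if a joint passes its speed limit or range.

### The arm

A 6-joint arm with a two-finger parallel gripper is mounted at the origin on the work surface. World frame = base frame: x ahead of the robot, y to its left, z up, the work surface at z = 0. Lengths are in mm, angles in rad, forces in N, time in s.
With the tool pointing down it reaches from about 275 to 750 mm from the base axis. Payload 10.2 kg.
Tool frame: the origin (TCP) lies midway between the tips of the shut fingers; the grasp point (between the pads) lies 19 mm behind it; z points along the fingers, y is the direction in which the jaws open and shut (so a half turn about z gives the same grasp; the last joint's range is limited). The gripper opens to 85 mm and grips with 20 to 120 N. Pads are 22 mm wide; open, the fingers measure 114 mm over their backs; the gripper's body (76 mm by 85 mm) begins 54 mm behind the grasp point. The pads swing forward as they close: fully open they stand 13 mm farther back than shut.
Start: joints at [-1.454, 0.313, 1.498, -0, 1.331, -0.223], TCP at [174.969, -494.992, 231.294] pointing down, gripper open.
Joint ranges: [-2.94, 2.94], [-0.97, 2.17], [0.19, 2.56], [-1.23, 4.37], [0.02, 3.11], [-2.88, 2.88]. Speed limits (rad/s): [2.39, 2.39, 3.01, 3.14, 3.14, 3.14].

### API

Orientations are given as a unit quaternion [w, x, y, z].
In Python, from rig import sense, optics, ctrl gives the robot as it stands.
- The arm moves only by the tool play_rows, never from a script. Its argument "plan" is a list of rows, each a list of 7 numbers: the shift along the world's x, y, z in mm, then the turn, a rotation vector about the world's x, y, z in rad, then the opening, from -1 (shut) to 1 (fully open), so that 0 is half open. A call has 1 to 5 rows; each row shifts and turns the pose as measured when the row begins; what a row does not reach is not made up. A row lasts 1/12 s, in which the tool goes at most 41.7 mm and 7.16 degrees, less where a joint would pass 70% of its speed; a pose out of reach is approached as far as the arm can. A call is refused whole if a number of a shift passes 41.7 or a number of a turn 0.125, either way. A call with a gripper value outside its range is refused whole. The fingers move at their own pace and stop on an object; "grip_force" is the grip in N (left out, the last holds). Time passes only in rows, so rows that do not move let the fingers close. It gives the time, the measured TCP pose, the force and the opening at its end, in the units of the state.
- sense(): the state, without advancing time (a new reading comes with each control period).
- optics.capture(name): name is "side" or "top" or "wrist"; returns a dict with "img" (420x560x3 uint8, blue, green, red), "fx", "fy", "cx", "cy" (pixels), "dist" ([k1, k2, p1, p2, k3] as OpenCV has them; the pictures are not rectified), "world_to_cam" (4x4, takes a point from world to camera coordinates). Camera axes: x right, y up, looking along -z (the intrinsics and any distortion apply to the point x, -y, -z); pixel columns grow to the right and rows downward; lengths in mm; the calibration is good to about 2 mm. A picture is of the moment at which its call begins. There is no depth.
- ctrl.finish_job(): hands the job in, once; it reports no verdict.
The state is a dict: "time_s": time; "joints": joint angles; "dq": joint speeds; "tau": joint torques, N m; "eef_pos": TCP position; "ee_rot": TCP orientation; "force": force on the tool from outside, world axes, zero at the start; "wrist_torque": the same for the moment, N m; "grip_width": opening from 0.0 (shut) to 1.0 (fully open).
Only numpy, scipy, OpenCV 4.12 (cv2) and the standard library are available. Lean on these libraries where they do the work, as an engineer would, in place of code of your own. Each camera call takes 0.05 s, during which the arm holds its last target. There are 200 camera calls.

## Working session

There is one attempt and no reset: what is moved stays moved. The work goes in short steps, Python scripts to look and compute and a tool call to move; the robot and the scene stay as the last step left them, time stands still between calls to the robot, and variables do not carry over. Pictures are saved under pics/ and viewed, about 8 in all and at most 12, crops included, and the job is handed in when it is done.

Besides the shell and the picture viewer there is one more tool, called as name([rows], argument=value, ...), one row to a line, values as JSON. play_rows: Moves the arm, as the interface text tells. Its arguments: {"type":"object","properties":{"plan":{"type":"array"},"grip_force":{"type":"number"}},"required":["plan"]}

```bash
mkdir -p pics; ls
cat > h.py <<'E'
import numpy as np, cv2
from rig import sense, optics, ctrl
def snap(n,f):
    c=optics.capture(n); cv2.imwrite('pics/'+f+'.png',c['img']); 
    np.save('pics/'+f+'.npy',{k:v for k,v in c.items()},allow_pickle=True); return c
def load(f): return np.load('pics/'+f+'.npy',allow_pickle=True).item()
def K(c): return np.array([[c['fx'],0,c['cx']],[0,c['fy'],c['cy']],[0,0,1.]])
def ray(c,u,v):
    p=cv2.undistortPoints(np.array([[[u,v]]],float),K(c),np.array(c['dist'],float))[0,0]
    T=np.array(c['world_to_cam']); R=T[:3,:3]; o=-R.T@T[:3,3]
    d=R.T@np.array([p[0],-p[1],-1.]); return o,d/np.linalg.norm(d)
def onz(c,u,v,z):
    o,d=ray(c,u,v); return o+d*(z-o[2])/d[2]
def onplane(c,u,v,p,n):
    o,d=ray(c,u,v); return o+d*(np.dot(np.array(p)-o,n)/np.dot(d,n))
def tri(c1,a,c2,b):
    o1,d1=ray(c1,*a); o2,d2=ray(c2,*b)
    A=np.array([d1,-d2]).T; s=np.linalg.lstsq(A,o2-o1,rcond=None)[0]
    p,q=o1+s[0]*d1,o2+s[1]*d2; return (p+q)/2,np.linalg.norm(p-q)
def proj(c,P):
    T=np.array(c['world_to_cam']); q=(T[:3,:3]@np.atleast_2d(P).T).T+T[:3,3]; q=q*[1,-1,-1]
    return cv2.projectPoints(q,np.zeros(3),np.zeros(3),K(c),np.array(c['dist'],float))[0][:,0]
E
python3 - <<'E'
from h import *
for n in('top','side','wrist'):
    c=snap(n,n+'0'); T=np.array(c['world_to_cam']); print(n,-T[:3,:3].T@T[:3,3],-T[2,:3],c['fx'],c['dist'])
a=[cv2.imread(f'pics/{n}0.png') for n in('top','side')]
print(sense())
E
```

```text
pics
top [ 282.40483364  -20.44406096 1652.37153336] [ 0.15365265  0.01696728 -0.98797924] 530.8660701230289 [0.07213275 0.         0.         0.         0.        ]
side [ 369.4705942  -760.78050583 1104.84621508] [ 0.13842615  0.62912223 -0.76488131] 486.9929508959286 [-0.01173926  0.          0.          0.          0.        ]
wrist [ 250.76019787 -467.58398431  374.66003121] [-0.2947292  -0.10342106 -0.94996778] 294.36362952835464 [0.01354061 0.         0.         0.         0.        ]
{'time_s': 0.15, 'joints': array([-1.45439887e+00,  3.13323716e-01,  1.49822660e+00,  2.84894265e-05,
        1.33102398e+00, -2.23414619e-01]), 'dq': array([ 0.00116686, -0.00334469, -0.00270178, -0.00082201,  0.00029367,
        0.00127189]), 'tau': array([ 2.01439681e-03, -4.12369573e+01, -2.59795457e+01, -1.66074274e-04,
        3.20924388e-03,  3.34116248e-05]), 'eef_pos': array([ 174.95375507, -494.79448259,  230.87893946]), 'ee_rot': array([-4.89378501e-04,  9.85601114e-01,  1.69086378e-01,  4.00663396e-05]), 'force': array([ 0.15949665,  0.63997098, -0.98547153]), 'wrist_torque': array([0.00592229, 0.04677806, 0.02962387]), 'grip_width': 0.9978905624085751}
```

View pics/top0.png

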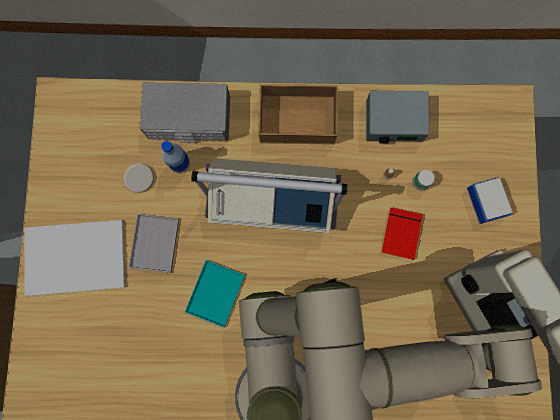

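View pics/side0.png

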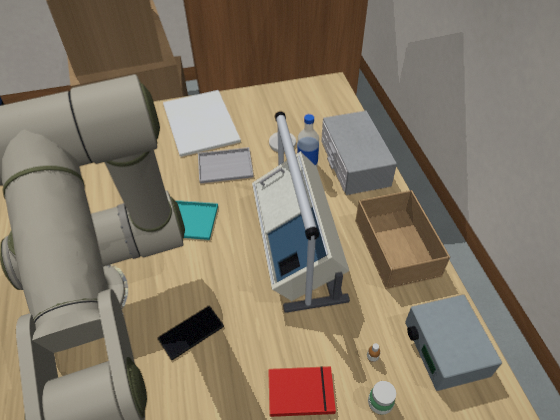

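The top view shows the case around (270,195), with the dark door at (300,207) and its pull at (314,213). The steel tray is at (155,243) and the turquoise decoy at (216,293). The water bottle is at (175,157), the notebook at (403,233), the oil at (390,173), the jar at (425,180) and the dish at (138,178). The side view shows the pull at (289,263) and the tray at (225,166).

Possible confusions for the tray:
- grey tray (155,243): chosen
- turquoise tray (216,293): excluded by the task
- white sheet (75,257): no walls
- brown box (298,113): not steel

Run:
```python
from h import *
t=load('top0'); s=load('side0')
def quad(c,lo,hi,box,name):
    h=cv2.cvtColor(c['img'],cv2.COLOR_BGR2HSV); m=cv2.inRange(h,lo,hi); k=np.zeros_like(m); x0,y0,x1,y1=box; k[y0:y1,x0:x1]=m[y0:y1,x0:x1]
    cs=cv2.findContours(k,cv2.RETR_EXTERNAL,cv2.CHAIN_APPROX_NONE)[0]; q=max(cs,key=cv2.contourArea)
    r=cv2.minAreaRect(q); print(name,cv2.contourArea(q),np.round(r[0],1),np.round(r[1],1),np.round(r[2],1)); return q
for c,b,n in((t,(265,180,340,235),'top'),(s,(255,200,335,285),'side')):
    quad(c,(95,80,30),(125,255,200),b,n+' blue')
    quad(c,(0,0,0),(179,255,32),b,n+' pull')
A=cv2.resize(t['img'][150:280,125:350],None,fx=3.5,fy=3.5,interpolation=cv2.INTER_CUBIC)
cv2.imwrite('pics/cropt.png',A)
B=cv2.resize(s['img'][105:305,190:360],None,fx=3,fy=3,interpolation=cv2.INTER_CUBIC)
cv2.imwrite('pics/crops.png',B)
```

```text
top blue 1761.0 [300.8 207.2] [54.  34.8] 4.7
top pull 229.5 [313.4 212.9] [15.  17.3] 4.4
side blue 1696.0 [289.5 247.7] [60.4 37.7] 78.7
side pull 227.0 [288.7 263.9] [12.5 23.2] 61.4
```

View pics/cropt.png

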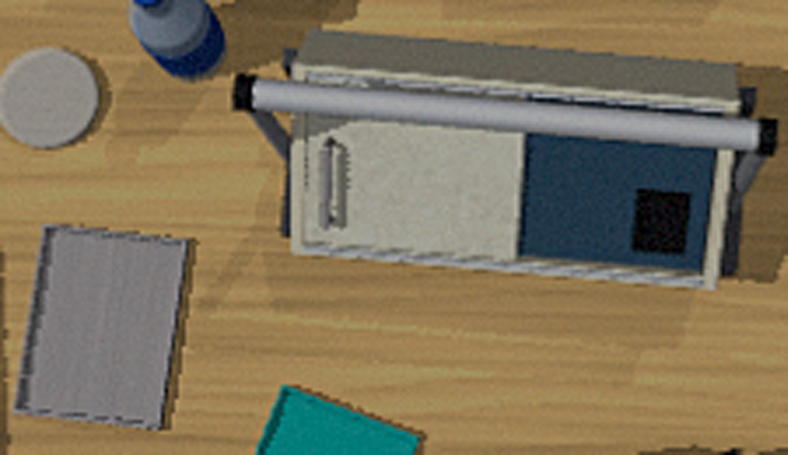

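View pics/crops.png

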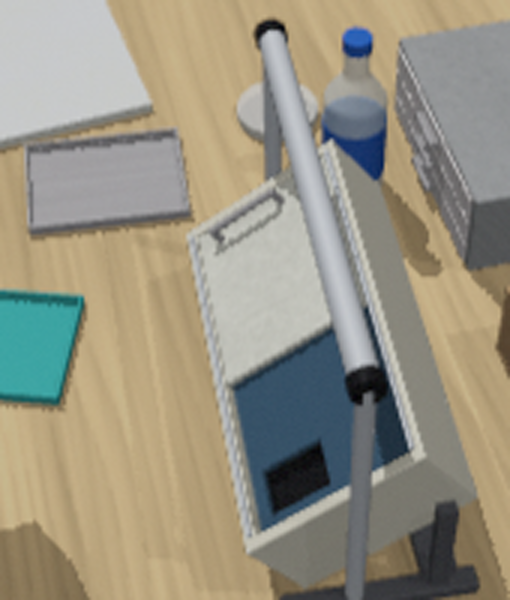

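The crops show the white door's lower -y corner at top crop (519,262) and side crop (232,383). The pull is centred at (661,221) and (297,477). The bar ends and the tray corners are clear in both views, so I'll triangulate.

Run:
```python
from h import *
t=load('top0'); s=load('side0')
T=lambda a:(a[0]/3.5+125-.35,a[1]/3.5+150-.35); S=lambda a:(a[0]/3+190-.33,a[1]/3+105-.33)
P={}
for n,a,b in (('lipR',(714,288),(249,549)),('lipL',(293,253),(189,236)),('barL',(243,92),(270,30)),('barR',(767,137),(365,383)),
 ('pull',(661,221),(297,477)),('whitecorner',(519,262),(232,383)),
 ('tA',(45,227),(177,131)),('tB',(188,240),(190,214)),('tC',(165,430),(31,235)),('tD',(15,410),(26,147))):
    p,e=tri(t,T(a),s,S(b)); P[n]=p; print(n,p.round(1),'gap',round(e,1))
tc=np.mean([onz(t,*T(a),12) for a in((45,227),(188,240),(165,430),(15,410))],0)
ts=np.mean([onz(s,*S(a),12) for a in((177,131),(190,214),(31,235),(26,147))],0); print('tray',tc,ts)
for A,B in(('lipL','lipR'),('barL','barR'),('tA','tB'),('tB','tC')):
    d=P[A]-P[B]; print(A,B,np.linalg.norm(d),np.degrees(np.arctan2(d[1],d[0])))
```

```text
lipR [ 483.5 -148.2   88.1] gap 2.6
lipL [506.8 210.8  82.9] gap 3.4
barL [593.8 219.8 307.8] gap 1.8
barR [ 568.  -168.5  305. ] gap 0.7
pull [ 536.2 -101.7  106.2] gap 0.8
whitecorner [504.2  17.3  92.4] gap 7.8
tA [536.6 444.9   6.2] gap 3.6
tB [526.4 317.    4.2] gap 0.7
tC [357.8 328.2   4.3] gap 3.3
tD [371.4 460.    7.7] gap 1.0
tray [446.31454478 385.90997886  12.        ] [448.61651904 381.06590741  12.        ]
lipL lipR 359.75839148675743 86.2827823236494
barL barR 389.17339406987526 86.1929645082854
tA tB 128.384532520823 85.44588795472546
tB tC 168.94434360014003 -3.8098804909683155
```

```bash
cat >> h.py <<'E'
from scipy.spatial.transform import Rotation as Ro
yaw=np.radians(-3.75); O=np.array([585,25.4,0.])
cx=np.array([np.cos(yaw),np.sin(yaw),0]); cy=np.array([-np.sin(yaw),np.cos(yaw),0]); cz=np.array([0,0,1.])
a=np.radians(35); u=cx*np.cos(a)+cz*np.sin(a); n=-cx*np.sin(a)+cz*np.cos(a)
L=O-90*cx+90*cz            # lip: slope coords s along u, y along cy, h along n from rim
def W(s,y,h): return L+s*u+y*cy+h*n
def inv(p): d=np.asarray(p)-L; return np.array([d@u,d@cy,d@n]).round(1)
Rt=Ro.from_matrix(np.array([u,-cy,-n]).T)
Rd=Ro.from_matrix(np.array([cx,-cy,-cz]).T)
def cur(): st=sense(); return np.array(st['eef_pos']),Ro.from_quat(np.roll(st['ee_rot'],-1)),st
def need(P,R):
    p,r,st=cur(); d=P-p; w=(R*r.inv()).as_rotvec(); print('t',st['time_s'],'tgt',P.round(1),'shift',d.round(1),'len',np.linalg.norm(d).round(1),'rot',w.round(3),np.linalg.norm(w).round(3),'slope xyz now',inv(p),'F',np.round(st['force'],1))
E
python3 - <<'E'
from h import *
t=load('top0');s=load('side0')
for c,q in((t,(313.4,212.9)),(s,(288.7,263.7))): print('pull',inv(onplane(c,*q,W(0,0,-12),n)))
print('white',inv(onplane(t,519/3.5+124.65,262/3.5+149.65,W(0,0,-3),n)), inv([580.9,25.6,306]))
need(W(52,-130,100),Rt); need(W(52,-130,25),Rt)
print('cy',cy,'n',n,'u',u)
E
```

```text
pull [  50.6 -129.7  -12. ]
pull [  52.2 -132.7  -12. ]
white [  5.4 -13.6  -3. ] [ 1.943e+02 -1.000e-01  1.277e+02]
t 0.15 tgt [472.  -97.5 201.7] shift [297.  397.3 -29.1] len 496.9 rot [ 0.083 -0.609 -0.393] 0.73 slope xyz now [-152.8 -545.9  279. ] F [ 0.2  0.6 -1. ]
t 0.15 tgt [ 514.9 -100.3  140.3] shift [339.9 394.5 -90.6] len 528.6 rot [ 0.083 -0.609 -0.393] 0.73 slope xyz now [-152.8 -545.9  279. ] F [ 0.2  0.6 -1. ]
cy [0.06540313 0.99785892 0.        ] n [-0.57234837  0.03751369  0.81915204] u [ 0.81739818 -0.05357511  0.57357644]
```

play_rows([
  [20, 27, 0, 0.006, -0.041, -0.026, -1],
  [20, 27, 0, 0.006, -0.041, -0.026, -1],
  [20, 27, 0, 0.006, -0.041, -0.026, -1],
  [20, 27, 0, 0.006, -0.041, -0.026, -1],
  [20, 27, 0, 0.006, -0.041, -0.026, -1],
])

```text
time_s: 0.57
eef_pos: [275.8, -357.7, 228.7]
ee_rot: [0.001, 0.989, 0.098, 0.107]
force: [0.5, -0.2, -0.1]
grip_width: 0.299
```

play_rows([
  [20, 27, 0, 0.006, -0.041, -0.026, -1],
  [20, 27, 0, 0.006, -0.041, -0.026, -1],
  [20, 27, 0, 0.006, -0.041, -0.026, -1],
  [20, 27, 0, 0.006, -0.041, -0.026, -1],
  [20, 27, 0, 0.006, -0.041, -0.026, -1],
])

```text
time_s: 0.98
eef_pos: [378.9, -215.5, 228.4]
ee_rot: [0.002, 0.977, 0.027, 0.214]
force: [0.2, -1.4, -0.0]
grip_width: -0.005
```

```bash
python3 -c "
from h import *
need(W(52,-131,100),Rt)"
```

```text
t 0.9833 tgt [471.9 -98.5 201.7] shift [ 93.  117.  -26.7] len 151.8 rot [ 0.013 -0.181 -0.115] 0.215 slope xyz now [  -2.4 -253.8  170.7] F [ 0.2 -1.4 -0. ]
```

Tracking is good. Next I go to the approach point and check from the wrist camera.

play_rows([
  [23, 29, -6, 0.003, -0.045, -0.029, -1],
  [23, 29, -6, 0.003, -0.045, -0.029, -1],
  [23, 29, -7, 0.003, -0.045, -0.029, -1],
  [23, 29, -7, 0.003, -0.045, -0.029, -1],
  [0, 0, 0, 0, 0, 0, -1],
])

```text
time_s: 1.4
eef_pos: [474.1, -88.5, 202.0]
ee_rot: [0.01, 0.951, -0.034, 0.306]
force: [0.8, 0.3, -0.3]
grip_width: 0.001
```

```bash
python3 -c "
from h import *
need(W(51.5,-131,40),Rt)
c=snap('wrist','w1')
m=cv2.inRange(cv2.cvtColor(c['img'],cv2.COLOR_BGR2HSV),(0,0,0),(179,255,32))
for q in cv2.findContours(m,cv2.RETR_EXTERNAL,cv2.CHAIN_APPROX_NONE)[0]:
    if cv2.contourArea(q)>300: r=cv2.minAreaRect(q); print(r, inv(onplane(c,*r[0],W(0,0,-12),n)))
print(proj(c,[W(51.5,-131,-12),W(12,-10,-3),cur()[0]]))
"
```

```text
t 1.4 tgt [ 505.8 -100.7  152.3] shift [ 31.8 -12.2 -49.7] len 60.2 rot [-0.002  0.012  0.005] 0.013 slope xyz now [  53.4 -120.9   99.3] F [ 0.8  0.3 -0.3]
((283.5, 365.5), (107.0, 515.0), 90.0) [-122.5 -119.9  -12. ]
[[294.73577722 212.67162819]
 [163.42345719 257.27528507]
 [288.38788265 271.2577614 ]]
```

View pics/w1.png

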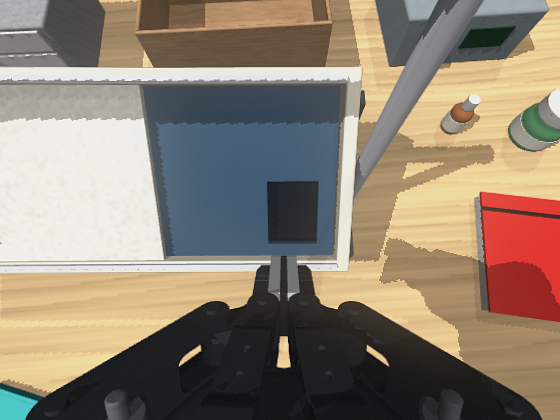

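The wrist view shows the pull centred at (293,212) against a predicted (295,213), and the white door's corner at (165,258) against (163,257). The geometry agrees to within about 2 mm, so I descend.

play_rows([
  [16, -5.5, -25, -0.001, 0.006, 0.002, -1],
  [16, -5.5, -25, -0.001, 0.006, 0.002, -1],
  [11.5, -0.7, -16, 0, 0, 0, -1],
  [11.5, -0.7, -16, 0, 0, 0, -1],
  [0, 0, 0, 0, 0, 0, -1],
])

```text
time_s: 1.87
eef_pos: [531.0, -107.1, 120.2]
ee_rot: [0.014, 0.953, -0.03, 0.302]
force: [-0.3, 0.3, -0.1]
grip_width: 0.005
```

```bash
python3 -c "
from h import *
need(W(51.5,-130,-22),Rt)"
```

```text
t 1.8667 tgt [ 541.4 -102.   101.5] shift [ 10.3   5.  -18.7] len 21.9 rot [0.008 0.002 0.001] 0.008 slope xyz now [  54.  -135.7   -1. ] F [-0.3  0.3 -0.1]
```

play_rows([
  [-2, 5.5, -1, 0.004, 0, 0, -1],
  [6, -0.4, -8, 0, 0, 0, -1],
  [5, -0.4, -8, 0, 0, 0, -1],
  [0, 0, 0, 0, 0, 0, -1],
])

```text
time_s: 2.2
eef_pos: [538.8, -104.4, 105.7]
ee_rot: [0.012, 0.953, -0.032, 0.302]
force: [-0.2, 0.2, -0.7]
grip_width: -0.002
```

```bash
python3 -c "
from h import *
need(W(51.5,-130,-22),Rt)"
```

```text
t 2.2 tgt [ 541.4 -102.   101.5] shift [ 2.5  2.4 -4.2] len 5.5 rot [0.004 0.004 0.003] 0.006 slope xyz now [  52.  -132.5  -17.2] F [-0.2  0.2 -0.7]
```

play_rows([
  [2.5, 1, -4, 0, 0, 0, -1],
  [0.5, 8, 0, 0, 0, 0, -1],
  [0.8, 10, 0, 0, 0, 0, -1],
  [0.8, 12, 0, 0, 0, 0, -1],
  [0.8, 12, 0, 0, 0, 0, -1],
])

```text
time_s: 2.62
eef_pos: [543.7, -62.6, 106.2]
ee_rot: [0.015, 0.951, -0.035, 0.305]
force: [0.5, -3.5, -3.0]
grip_width: 0.001
```

```bash
python3 -c "
from h import *
need(W(51.5,-45,-22),Rt)"
```

```text
t 2.6167 tgt [546.9 -17.2 101.5] shift [ 3.2 45.4 -4.7] len 45.8 rot [0.008 0.01  0.009] 0.016 slope xyz now [ 54.  -90.5 -18. ] F [ 0.5 -3.5 -3. ]
```

play_rows([
  [0.8, 12, -1, 0, 0, 0, -1],
  [0.6, 12, -1, 0, 0, 0, -1],
  [0.6, 11, -1, 0, 0, 0, -1],
  [0.2, 7, 0, 0, 0, 0, -1],
  [0, 0, 0, 0, 0, 0, -1],
])

```text
time_s: 3.03
eef_pos: [545.9, -17.5, 107.9]
ee_rot: [0.017, 0.95, -0.035, 0.31]
force: [-0.6, -0.6, -1.3]
grip_width: 0.003
```

```bash
python3 -c "
from h import *
need(W(51.5,-45,-22),Rt)"
```

```text
t 3.0333 tgt [546.9 -17.2 101.5] shift [ 1.   0.3 -6.4] len 6.5 rot [0.012 0.019 0.011] 0.025 slope xyz now [ 54.4 -45.4 -16.1] F [-0.6 -0.6 -1.3]
```

play_rows([
  [0, -4, 0, 0, 0, 0, -1],
  [-17, 1, 25, 0.006, 0.01, 0.006, -1],
  [-17, 1, 25, 0.006, 0.01, 0.006, -1],
  [-4, -40, 4, 0, 0, 0, -1],
  [-3, -30, 4, 0, 0, 0, -1],
])

```text
time_s: 3.45
eef_pos: [501.5, -85.8, 167.4]
ee_rot: [0.006, 0.954, -0.029, 0.298]
force: [0.8, -0.2, 0.5]
grip_width: -0.0
```

```bash
python3 -c "
from h import *
need(W(51.5,-120,-22),Rt)
c=snap('wrist','w2')
print(proj(c,[W(87,y,-12) for y in (-80,-90,-100,-110)]),proj(c,[W(70,-75,-12),W(70,-55,-12)]))
"
```

```text
t 3.45 tgt [542.  -92.  101.5] shift [ 40.5  -6.2 -65.9] len 77.6 rot [-0.006 -0.006 -0.006] 0.01 slope xyz now [  55.9 -116.5   55.4] F [ 0.8 -0.2  0.5]
[[235.04035882 186.42183787]
 [248.67974867 186.47260647]
 [262.32132854 186.52189109]
 [275.96747392 186.56969708]] [[229.53545131 208.48125149]
 [202.92199446 208.37604417]]
```

View pics/w2.png

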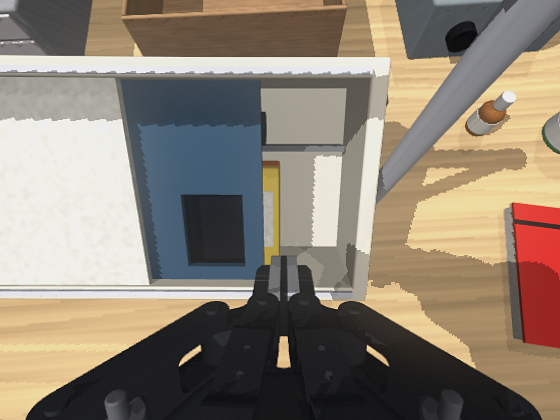

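The edge of the dark door is at pixel x 263, which gives y about -100. The box's lid is partly visible at (271,210). I go down behind the edge.

play_rows([
  [13, -2.5, -19, -0.003, -0.003, -0.003, -1],
  [13, -2.5, -19, -0.003, -0.003, -0.003, -1],
  [10, -1.5, -14, 0, 0, 0, -1],
  [6, -0.5, -8, 0, 0, 0, -1],
  [0, 0, 0, 0, 0, 0, -1],
])

```text
time_s: 3.92
eef_pos: [545.4, -104.9, 111.0]
ee_rot: [0.015, 0.951, -0.037, 0.306]
force: [0.4, -0.5, 0.4]
grip_width: 0.0
```

```bash
python3 -c "
from h import *
need(W(53,-120,-24),Rt)"
```

```text
t 3.9167 tgt [544.4 -92.2 100.7] shift [ -1.   12.7 -10.3] len 16.4 rot [0.006 0.012 0.014] 0.02 slope xyz now [  60.4 -132.6  -16.7] F [ 0.4 -0.5  0.4]
```

play_rows([
  [-1, 2, -7, 0.006, 0.01, 0.012, -1],
  [0, 3, -3, 0, 0, 0, -1],
  [0.3, 6, 0, 0, 0, 0, -1],
  [0.6, 10, 0, 0, 0, 0, -1],
  [0.6, 10, 0, 0, 0, 0, -1],
])

```text
time_s: 4.33
eef_pos: [545.4, -75.3, 103.4]
ee_rot: [0.012, 0.952, -0.034, 0.303]
force: [-0.7, -3.7, -1.0]
grip_width: -0.0
```

```bash
python3 -c "
from h import *
need(W(53,-30,-24),Rt)"
```

```text
t 4.3333 tgt [550.3  -2.4 100.7] shift [ 4.9 73.  -2.7] len 73.2 rot [0.002 0.006 0.007] 0.009 slope xyz now [  54.5 -103.1  -21.8] F [-0.7 -3.7 -1. ]
```

play_rows([
  [0.8, 12, -1, 0, 0, 0, -1],
  [0.8, 12, -1, 0, 0, 0, -1],
  [0.8, 12, -1, 0, 0, 0, -1],
  [0.8, 12, -1, 0, 0, 0, -1],
  [0.5, 8, -1, 0, 0, 0, -1],
])

```text
time_s: 4.75
eef_pos: [549.3, -18.0, 103.6]
ee_rot: [0.015, 0.951, -0.036, 0.308]
force: [0.3, -3.2, 0.5]
grip_width: -0.001
```

```bash
python3 -c "
from h import *
need(W(53,-30,-24),Rt)"
```

```text
t 4.75 tgt [550.3  -2.4 100.7] shift [ 1.  15.6 -2.8] len 15.9 rot [0.008 0.016 0.012] 0.022 slope xyz now [ 54.7 -45.7 -21.7] F [ 0.3 -3.2  0.5]
```

play_rows([
  [0.3, 5, -0.5, 0.004, 0.008, 0.006, -1],
  [0.3, 4, -0.5, 0, 0, 0, -1],
  [0.2, 3, 0, 0, 0, 0, -1],
  [0.2, 3, 0, 0, 0, 0, -1],
])

```text
time_s: 5.08
eef_pos: [550.1, -0.6, 106.2]
ee_rot: [0.013, 0.951, -0.033, 0.308]
force: [1.1, -3.7, -2.2]
grip_width: 0.0
```

```bash
python3 -c "
from h import *
need(W(53,-30,-24),Rt)"
```

```text
t 5.0833 tgt [550.3  -2.4 100.7] shift [ 0.2 -1.8 -5.5] len 5.8 rot [0.006 0.015 0.006] 0.017 slope xyz now [ 55.9 -28.2 -19.3] F [ 1.1 -3.7 -2.2]
```

play_rows([
  [0.5, 2, -3.5, 0.006, 0.012, 0.006, -1],
  [0.2, 3, -1, 0, 0, 0, -1],
  [0.2, 3, 0, 0, 0, 0, -1],
])

```text
time_s: 5.33
eef_pos: [550.9, 2.4, 104.5]
ee_rot: [0.015, 0.951, -0.033, 0.306]
force: [-12.0, -37.1, -7.4]
grip_width: -0.001
```

```bash
python3 -c "
from h import *
need(W(53,-25,-24),Rt)"
```

```text
t 5.3333 tgt [550.6   2.6 100.7] shift [-0.3  0.2 -3.8] len 3.8 rot [0.009 0.01  0.007] 0.015 slope xyz now [ 55.4 -25.2 -21.1] F [-12.  -37.1  -7.4]
```

A reaction of 37 N at TCP y -25 means the stop is reached. I back off, lift clear and look.

play_rows([
  [0, -3, 0, 0, 0, 0, -1],
  [0, -6, 0, 0, 0, 0, -1],
  [-14, -6, 21, 0.008, 0.01, 0.006, 0.5],
  [-17, -20, 25, 0, 0, 0, 0.5],
  [-17, -20, 25, 0, 0, 0, 0.5],
])

```text
time_s: 5.75
eef_pos: [499.3, -51.5, 173.6]
ee_rot: [0.008, 0.955, -0.03, 0.296]
force: [0.2, -0.2, 0.2]
grip_width: 0.419
```

```bash
python3 -c "
from h import *
need(W(54,-90,60),Rt)
c=snap('wrist','w3')
h=cv2.cvtColor(c['img'],cv2.COLOR_BGR2HSV); m=cv2.inRange(h,(20,120,80),(35,255,255)); m[260:]=0
q=max(cv2.findContours(m,0,1)[0],key=cv2.contourArea); r=cv2.minAreaRect(q); print(r,inv(onplane(c,*r[0],W(0,0,-35),n)))
for p in cv2.boxPoints(r): print(p,inv(onplane(c,*p,W(0,0,-35),n)))
print('wall/edge',proj(c,[W(70,-20,-12),W(70,-10,-3)]))
"
```

```text
t 5.75 tgt [499.1 -59.2 170.1] shift [-0.2 -7.7 -3.4] len 8.4 rot [-0.003 -0.01  -0.003] 0.011 slope xyz now [ 55.8 -82.3  63. ] F [ 0.2 -0.2  0.2]
((294.9999694824219, 211.49996948242188), (45.99999237060547, 94.99998474121094), -0.0) [ 57.1 -91.6 -35. ]
[271.99997 258.99997] [ 11.3 -71.2 -35. ]
[271.99997 163.99997] [ 98.  -72.3 -35. ]
[317.99997 163.99997] [  98.1 -109.8  -35. ]
[317.99997 258.99997] [  11.4 -113.2  -35. ]
wall/edge [[203.77842752 205.03534892]
 [187.2124393  208.61932631]]
```

View pics/w3.png

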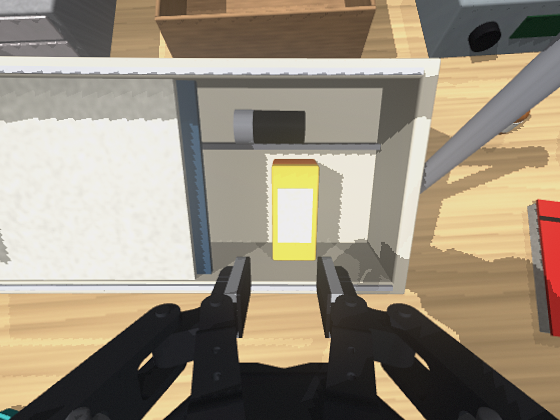

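The door is home, with about 10 mm showing at (195,180) and the white door shut. The box lid is centred at (295,211), which gives y -91.7 and s about 56, aligned with the bay. The canister at (272,126) is untouched. I go to just above it with the jaws about 64 mm apart.

play_rows([
  [11, -4, -16, -0.003, -0.008, -0.003, 0.5],
  [11, -3, -16, 0, 0, 0, 0.5],
  [6, -1, -9, 0, 0, 0, 0.5],
  [0, 0, 0, 0, 0, 0, 0.5],
])

```text
time_s: 6.13
eef_pos: [528.6, -65.3, 143.3]
ee_rot: [0.015, 0.951, -0.033, 0.308]
force: [0.2, 0.1, -0.2]
grip_width: 0.752
```

```bash
python3 -c "
from h import *
need(W(56,-91.7,-20),Rt); need(W(56,-91.7,-65),Rt);print(sense()['grip_width'])"
```

```text
t 6.1333 tgt [546.4 -64.  105.7] shift [ 17.8   1.4 -37.5] len 41.6 rot [0.008 0.016 0.007] 0.02 slope xyz now [ 63.  -94.2  20.9] F [ 0.2  0.1 -0.2]
t 6.1333 tgt [572.2 -65.7  68.9] shift [ 43.6  -0.3 -74.4] len 86.2 rot [0.008 0.016 0.007] 0.02 slope xyz now [ 63.  -94.2  20.9] F [ 0.2  0.1 -0.2]
0.7522373343659639
```

play_rows([
  [6, 1.4, -15, 0.006, 0.012, 0.006, 0.5],
  [6, 0.5, -15, 0, 0, 0, 0.5],
  [3, 0, -6, 0, 0, 0, 0.5],
  [0, 0, 0, 0, 0, 0, 0.5],
])

```text
time_s: 6.47
eef_pos: [544.0, -62.2, 108.6]
ee_rot: [0.01, 0.952, -0.03, 0.304]
force: [-0.3, 0.4, 0.9]
grip_width: 0.75
```

```bash
python3 -c "
from h import *
need(W(56,-91.7,-65),Rt)"
```

```text
t 6.4667 tgt [572.2 -65.7  68.9] shift [ 28.1  -3.5 -39.7] len 48.8 rot [ 0.001  0.006 -0.001] 0.006 slope xyz now [ 55.6 -90.1 -16.3] F [-0.3  0.4  0.9]
```

play_rows([
  [8, -1.5, -12, 0, 0.003, 0, 0.5],
  [8, -0.5, -12, 0, 0.003, 0, 0.5],
  [6, -0.5, -9, 0, 0, 0, 0.5],
  [0, 0, 0, 0, 0, 0, 0.5],
])

```text
time_s: 6.8
eef_pos: [566.9, -63.5, 78.4]
ee_rot: [0.01, 0.953, -0.029, 0.303]
force: [0.2, -0.4, -1.0]
grip_width: 0.745
```

```bash
python3 -c "
from h import *
need(W(56,-91.7,-65),Rt)"
```

```text
t 6.8 tgt [572.2 -65.7  68.9] shift [ 5.3 -2.1 -9.6] len 11.1 rot [ 0.001  0.004 -0.004] 0.006 slope xyz now [ 57.1 -89.9 -54.1] F [ 0.2 -0.4 -1. ]
```

play_rows([
  [5, -1.8, -8.5, 0, 0.003, -0.003, 0.5],
  [0, 0, 0, 0, 0, 0, -0.1],
  [0, 0, 0, 0, 0, 0, -0.5],
  [0, 0, 0, 0, 0, 0, -1],
  [0, 0, 0, 0, 0, 0, -1],
], grip_force=45)

```text
time_s: 7.22
eef_pos: [571.4, -64.3, 74.5]
ee_rot: [0.01, 0.952, -0.03, 0.303]
force: [-0.2, 1.0, -1.3]
grip_width: 0.456
```

play_rows([
  [0, 0, 0, 0, 0, 0, -1],
  [0, 0, 0, 0, 0, 0, -1],
  [0, 0, 0, 0, 0, 0, -1],
])

```text
time_s: 7.47
eef_pos: [571.0, -64.1, 75.5]
ee_rot: [0.01, 0.952, -0.03, 0.303]
force: [0.0, -0.0, -0.9]
grip_width: 0.457
```

```bash
python3 -c "
from h import *
need(W(56,-91.7,30),Rt)"
```

```text
t 7.4667 tgt [517.8 -62.1 146.7] shift [-53.2   2.   71.1] len 88.9 rot [ 0.001  0.006 -0.003] 0.007 slope xyz now [ 58.8 -90.2 -58.8] F [ 0.  -0.  -0.9]
```

play_rows([
  [-8, 0.5, 11, 0, 0, 0, -1],
  [-12, 1, 17, 0, 0, 0, -1],
  [-15, 1, 21, 0, 0, 0, -1],
  [-15, 1, 21, 0, 0, 0, -1],
  [-15, 1, 21, 0, 0, 0, -1],
])

```text
time_s: 7.88
eef_pos: [504.7, -60.3, 166.9]
ee_rot: [0.01, 0.953, -0.031, 0.302]
force: [-0.1, 0.2, -0.9]
grip_width: 0.458
```

```bash
python3 -c "
from h import *
print(sense()['grip_width']);need(np.array([400,100,190.]),Rt)
c=snap('side','s2'); A=cv2.resize(c['img'][90:330,120:400],None,fx=2.4,fy=2.4); cv2.imwrite('pics/s2c.png',A)"
```

```text
0.45764909221795896
t 7.8833 tgt [400. 100. 190.] shift [-104.7  160.3   23.1] len 192.8 rot [ 0.     0.002 -0.   ] 0.002 slope xyz now [ 56.7 -90.8  54.1] F [-0.1  0.2 -0.9]
```

View pics/s2c.png

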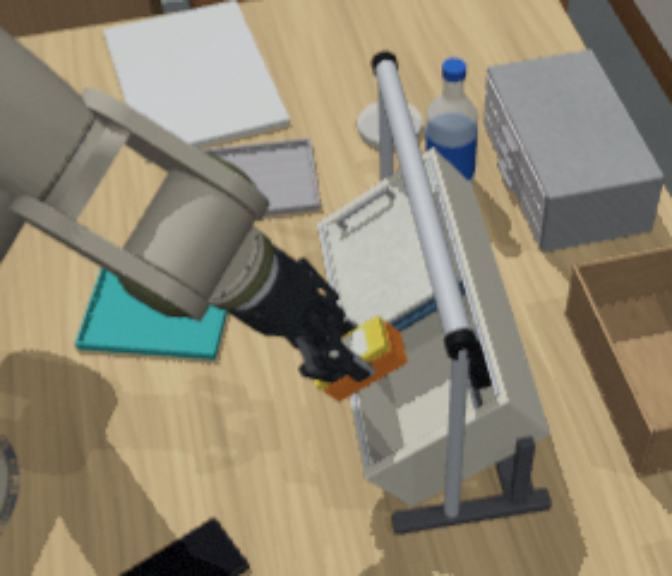

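The box is held square in the fingers at s2c (365,358) and is clear of the case. I back off toward the robot, then swing left while levelling.

play_rows([
  [-20, 5, 8, 0, 0, 0, -1],
  [-26, 10, 6, 0, 0, 0, -1],
  [-26, 20, 4, 0, 0, 0, -1],
  [-22, 25, 2, 0, 0.02, 0, -1],
  [-8, 28, 0, 0.002, 0.04, 0, -1],
])

```text
time_s: 8.35
eef_pos: [399.9, 21.4, 192.2]
ee_rot: [0.013, 0.96, -0.033, 0.279]
force: [1.1, -1.2, -2.0]
grip_width: 0.457
```

play_rows([
  [2, 29, 0, 0.003, 0.05, 0, -1],
  [3, 29, 0, 0.003, 0.05, 0, -1],
  [3, 29, 0, 0.003, 0.05, 0, -1],
  [4, 29, 0, 0.003, 0.05, 0, -1],
  [4, 29, 0, 0.003, 0.05, 0, -1],
])

```text
time_s: 8.77
eef_pos: [412.5, 161.9, 193.2]
ee_rot: [0.011, 0.986, -0.035, 0.163]
force: [-0.1, -1.5, -0.4]
grip_width: 0.456
```

```bash
python3 -c "
from h import *
print(sense()['grip_width']);need(np.array([447.5,383.5,120.]),Rd)"
```

```text
0.4556077263949568
t 8.7667 tgt [447.5 383.5 120. ] shift [ 35.  221.6 -73.2] len 236.0 rot [0.033 0.326 0.006] 0.327 slope xyz now [-15.4 124.9 136.7] F [-0.1 -1.5 -0.4]
```

play_rows([
  [4, 28, -5, 0.004, 0.042, 0.001, -1],
  [4, 28, -8, 0.004, 0.042, 0.001, -1],
  [4, 28, -9, 0.004, 0.042, 0.001, -1],
  [4, 28, -9, 0.004, 0.042, 0.001, -1],
  [4, 28, -9, 0.004, 0.042, 0.001, -1],
])

```text
time_s: 9.18
eef_pos: [432.6, 311.7, 152.5]
ee_rot: [0.004, 0.998, -0.031, 0.055]
force: [0.3, 0.1, -1.5]
grip_width: 0.454
```

play_rows([
  [5, 26, -9, 0.004, 0.038, 0, -1],
  [5, 24, -9, 0.004, 0.038, 0, -1],
  [2, 15, -8, 0.004, 0.03, 0, -1],
  [0, 0, 0, 0, 0, 0, -1],
])

```text
time_s: 9.52
eef_pos: [444.0, 384.6, 120.9]
ee_rot: [-0.0, 1.0, -0.029, -0.004]
force: [0.6, -0.5, -2.3]
grip_width: 0.459
```

```bash
python3 -c "
from h import *
print(sense()['grip_width']);need(np.array([447.5,383.5,60.]),Rd)
c=snap('top','t3'); d=snap('side','s3')
A=cv2.resize(c['img'][190:300,100:240],None,fx=3.5,fy=3.5); B=cv2.resize(d['img'][90:200,150:290],None,fx=3.5,fy=3.5)
cv2.imwrite('pics/ts3.png',cv2.resize(np.hstack([A,B]),None,fx=.8,fy=.8))"
```

```text
0.45855230602628905
t 9.5167 tgt [447.5 383.5  60. ] shift [  3.5  -1.1 -60.9] len 61.0 rot [-0.001 -0.008 -0.007] 0.011 slope xyz now [-43.  349.2  67.8] F [ 0.6 -0.5 -2.3]
```

View pics/ts3.png

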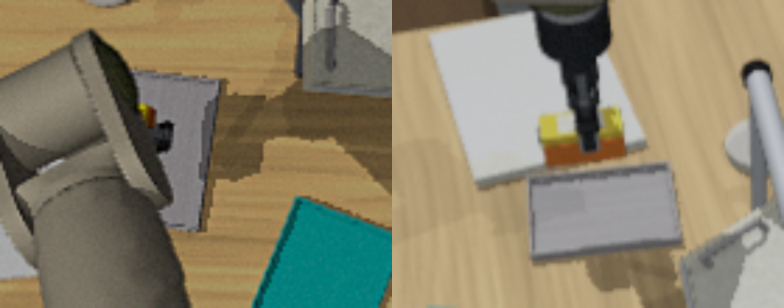

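The box is level and over the tray. I lower it.

play_rows([
  [2, -0.5, -20, 0, -0.006, -0.005, -1],
  [1.5, 0, -20, 0, 0, 0, -1],
  [1, 0, -18, 0, 0, 0, -1],
  [0, 0, -12, 0, 0, 0, -1],
  [0, 0, 0, 0, 0, 0, -1],
])

```text
time_s: 10.03
eef_pos: [449.3, 379.3, 54.1]
ee_rot: [-0.002, 0.999, -0.033, 0.005]
force: [-1.0, -0.6, -1.9]
grip_width: 0.456
```

```bash
python3 -c "
from h import *
print(sense()['grip_width']);need(np.array([447.5,383.5,25.]),Rd)"
```

```text
0.4561962603466863
t 10.0333 tgt [447.5 383.5  25. ] shift [ -1.8   4.2 -29.1] len 29.4 rot [-0.003  0.009  0.001] 0.01 slope xyz now [-76.8 344.2   9.9] F [-1.  -0.6 -1.9]
```

play_rows([
  [-1, 2, -9, -0.002, 0.008, 0, -1],
  [0, 1, -9, 0, 0, 0, -1],
  [0, 0, -5, 0, 0, 0, -1],
  [0, 0, -3, 0, 0, 0, -1],
  [0, 0, -2, 0, 0, 0, -1],
])

```text
time_s: 10.45
eef_pos: [449.4, 381.8, 27.6]
ee_rot: [-0.001, 0.999, -0.034, 0.003]
force: [0.5, -1.4, -1.3]
grip_width: 0.459
```

```bash
python3 -c "
from h import *
print(sense()['grip_width']);need(np.array([447.5,383.5,22.]),Rd)"
```

```text
0.45869127731777853
t 10.45 tgt [447.5 383.5  22. ] shift [-1.9  1.7 -5.6] len 6.2 rot [-0.003  0.006  0.002] 0.007 slope xyz now [-92.  346.8 -11.7] F [ 0.5 -1.4 -1.3]
```

play_rows([
  [0, 0, -3, -0.002, 0.005, 0, -1],
  [0, 0, -3, 0, 0, 0, -1],
  [0, 0, -3, 0, 0, 0, -1],
])

```text
time_s: 10.7
eef_pos: [449.7, 382.1, 21.0]
ee_rot: [-0.0, 0.999, -0.033, 0.001]
force: [-19.9, -13.3, 52.2]
grip_width: 0.454
```

Contact: the box is on the floor. I ease off, then release.

play_rows([
  [0, 0, 1.5, 0, 0, 0, -1],
  [0, 0, 0.5, 0, 0, 0, -1],
])

```text
time_s: 10.87
eef_pos: [450.1, 382.4, 24.5]
ee_rot: [-0.001, 0.999, -0.033, 0.001]
force: [0.4, 0.4, -1.3]
grip_width: 0.463
```

play_rows([
  [0, 0, 0, 0, 0, 0, 0.1],
  [0, 0, 0, 0, 0, 0, 0.3],
  [0, 0, 0, 0, 0, 0, 0.4],
  [0, 0, 0, 0, 0, 0, 0.4],
])

```text
time_s: 11.2
eef_pos: [450.5, 382.7, 24.4]
ee_rot: [-0.001, 0.999, -0.033, 0.002]
force: [0.0, -0.1, -0.9]
grip_width: 0.701
```

play_rows([
  [0, 0, 12, 0, 0, 0, 0.4],
  [0, 0, 20, 0, 0, 0, 0.4],
  [0, 0, 30, 0, 0, 0, 0.4],
  [-5, -10, 35, 0, 0, 0, 0.4],
  [-10, -25, 30, 0, 0, 0, 0.4],
])

```text
time_s: 11.62
eef_pos: [432.5, 347.1, 151.5]
ee_rot: [0.002, 0.999, -0.032, -0.003]
force: [0.3, 0.8, 1.3]
grip_width: 0.7
```

play_rows([
  [-15, -35, 10, 0, 0, 0, 0.4],
  [-15, -35, 10, 0, 0, 0, 0.4],
  [-15, -35, 5, 0, 0, 0, 0.4],
  [-15, -35, 5, 0, 0, 0, 0.4],
  [0, 0, 0, 0, 0, 0, 0.4],
])

```text
time_s: 12.03
eef_pos: [370.1, 201.5, 193.0]
ee_rot: [-0.001, 1.0, -0.031, 0.005]
force: [-0.2, 0.3, 1.0]
grip_width: 0.704
```

```bash
python3 -c "
from h import *
c=snap('top','t4'); d=snap('side','s4')
A=cv2.resize(c['img'][140:300,110:350],None,fx=3.3,fy=3.3); B=cv2.resize(d['img'][100:320,170:400],None,fx=2.6,fy=2.6)
B=cv2.resize(B,None,fx=A.shape[0]/B.shape[0],fy=A.shape[0]/B.shape[0])
H=np.hstack([A,B]); cv2.imwrite('pics/e4.png',cv2.resize(H,(800,int(H.shape[0]*800/H.shape[1]))))
for c,b in((c,(115,200,190,285)),(d,(190,130,260,190))):
    m=cv2.inRange(cv2.cvtColor(c['img'],cv2.COLOR_BGR2HSV),(20,100,60),(35,255,255)); k=np.zeros_like(m);k[b[1]:b[3],b[0]:b[2]]=m[b[1]:b[3],b[0]:b[2]]
    q=cv2.findContours(k,0,1)[0]
    if q:
        q=max(q,key=cv2.contourArea); r=cv2.minAreaRect(q); P=onz(c,*r[0],45); d0=P-[447.5,383.5,0]; print(r,P,'in tray',d0@cx,d0@cy)
"
```

```text
((152.06094360351562, 205.82025146484375), (9.051902770996094, 74.33625030517578), 87.35746002197266) [556.76480419 391.14181604  45.        ] in tray 108.5310611718641 14.771714431746034
((222.37997436523438, 158.6599884033203), (10.465181350708008, 27.71858787536621), 81.8698959350586) [442.57694687 376.35863529  45.        ] in tray -4.445444893196456 -7.448057581521467
```

View pics/e4.png

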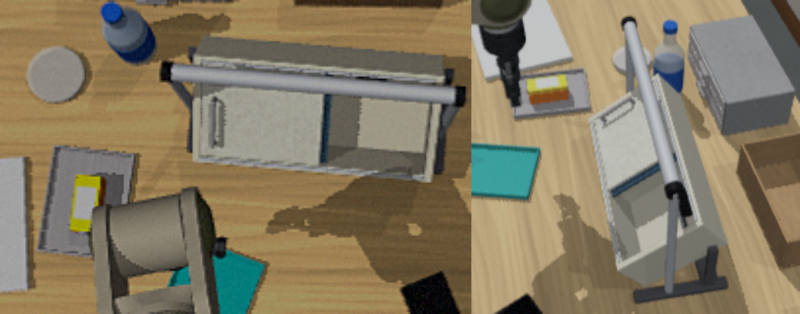

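The box sits level in the middle of the tray, lid up, at about (88,203) against a tray centre of (87,202). The dark door shows only its thin strip and the white door is shut. The arm is clear, so I hand in.

```bash
python3 -c "
from rig import ctrl
print(ctrl.finish_job())"
```

```text
the job is handed in; nothing more can be done
None
```

The job is done and handed in at about 12 s of the 69 s allowed; the hand-in itself gave no verdict.

- **Dark door:** I pushed it by the pull and then by its trailing edge until it met the stop, with a 37 N reaction against the 70 N limit. The last picture shows only its thin strip beside the shut white door.
- **Slide box:** I gripped it across its width, lifted it out square to the slope, levelled it and lowered it onto the tray floor. The press at touch-down reached about 52 N on the wrist, against a limit of 120 N. I eased off, released it and backed the arm away.
- **Last checks:** In the final views the box is upright and about 4 mm and 7 mm from the tray centre, measured in the side view. The automatic top-view measurement failed because it picked up the bench wood. By eye, that view agrees with the side view.
- **Other things:** The water bottle and dish look unmoved in the final crops. The canister was in place once the door was open, but it is not visible in the final views. I did not check the notebook, oil and jar again after the release, and the arm stayed well away from them.

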